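# Turn a tray of radio modules over with the book-type tray turner

## Task

The two radio modules lie shield-can up in the orange tray of the tray turner and have to be turned over. Swing the empty blue tray over and down flat onto the orange one as a cap, then swing the orange tray over, keeping the two shut together, until the blue tray is back flat on its own side with the orange one upside down on top of it and both modules lie can-down in the blue tray; leave the pair shut.

Things in the scene. Friction and masses are not known exactly. Their poses are not given: they have to be found in the camera images.
- amber_grip (a point): Centre of the orange tray's round handle (20 mm diameter, 20 mm long along the hinge, 22 mm clear of the tray). Orange and blue tray lie either side of one level hinge, 50 mm above the table, like a book. Site turns with the tray: x along the hinge, y from hinge out to handle, z tray's up. Hinge middle at (-42, -100, 0) mm in this frame. Tray starts flat, handle 50 mm up, swings over 180 deg.
- blue_grip (a point): Centre of the empty blue tray's handle, same size. x along the hinge, y from handle to hinge, z tray's up; hinge middle at (42, 100, 0) mm in this frame. Starts flat or raised up to 30 deg. Shut (180 deg) its handle is 84 mm beside the orange one, level with it. Hinges stiff: trays stay where left; 2 to 4 N at a handle swings one, 6 N both. Handles may turn between the fingers.
- module1: Radio module: green board 42 x 40 x 2 mm with a square steel can on top, 10 mm high in all, about 30 g, loose in one pocket of the orange tray. Origin at the centre of the board's underside, z up through the can. Each tray is 114 mm along the hinge, reaches 10 to 68 mm from it, is 8 mm deep inside, 11 mm outside, rim level with the hinge, with two pockets.
- module2: The other radio module, the same, in the orange tray's other pocket. When the blue tray lies shut on the orange one, swinging the orange tray by its handle pushes the blue one ahead of it, so the blue handle need not be held.
There are look-alikes about, which are no part of the job. What is shaped like the module2 but purple is not meant.

How it is judged:
On the way:
1. the blue tray lies shut on the flat orange tray (angle between blue_grip's own z axis and vertical above 2.97 rad and angle between amber_grip's own z axis and vertical below 0.17 rad), for 0.2 s.
At the end, for the whole second after the job is handed in: The blue tray lies flat on its own side (within 10 degrees) with the orange tray upside down on it (within 10 degrees), and both modules lie can-down (within 14 degrees), at rest, in the blue tray (angle between blue_grip's own z axis and vertical below 0.17 rad and angle between amber_grip's own z axis and vertical above 2.97 rad and angle between each of module1, module2's own z axis and vertical above 2.9 rad and horizontal distance between each of module1, module2 and blue_grip below 0.12 m and height (world z) of each of module1, module2 above 0.03 m and linear speed of each of module1, module2 below 0.02 m/s); the robot touches nothing.
It fails at once if the orange tray is raised more than 20 degrees while the blue one is more than about 30 degrees away from lying shut on it (grips more than 100 mm apart) (angle between amber_grip's own z axis and vertical above 0.35 rad and distance between amber_grip and blue_grip above 0.1 m).
It also fails if it takes over 64 s, if anything falls off the work surface, if the arm or the gripper's body presses on something with over 40 N, if the wrist force passes 120 N, or if a joint passes its speed limit or range.

## Robot

A 6-joint arm with a two-finger parallel gripper is mounted at the origin on a cart in front of the work surface, level with it; the furniture and walls round the work are solid. World frame = base frame: x ahead of the robot, y to its left, z up, the work surface at z = 0. Lengths are in m, angles in rad, forces in N, time in s.
With the tool pointing down it reaches from about 0.225 to 0.875 m from the base axis. Payload 3.4 kg.
Tool frame: the origin (TCP) lies between the finger pads; the fingertips stand 19 mm ahead of it and the grasp point (between the pads) is the TCP; z points along the fingers, y is the line along which they close (so a half turn about z gives the same grasp; the last joint's range is limited). The gripper opens to 85 mm and grips with 20 to 120 N. Pads are 22 mm wide; open, the fingers measure 114 mm over their backs; the gripper's body (76 mm by 85 mm) begins 54 mm behind the grasp point. The pads swing forward as they close: fully open they stand 13 mm farther back than shut.
Start: joints at [1.08, 0.276, 1.505, -0, 1.361, -0.121], TCP at [0.208, 0.536, 0.25] pointing down, gripper open.
Joint ranges: [-2.89, 2.89], [-0.75, 2.08], [0.22, 2.7], [-1.18, 4.32], [0.11, 2.71], [-2.7, 2.7]. Speed limits (rad/s): [2.57, 2.57, 3.14, 3.14, 3.14, 3.14].

## Interface

Orientations are given as a unit quaternion [w, x, y, z].
In Python, from rig import get_state, imaging, ticket gives the robot as it stands. The module is installed in compiled form; this text tells all that it offers.
- The arm moves only by the shell command python3 -m inch 'ROWS' [FORCE]. ROWS is JSON, a list of rows, each an object with "claw": the opening, from -1 (shut) to 1 (fully open); "travel": the shift along the world's x, y, z in units of 200 mm (1.0 is 200 mm), a list of three; "turn": the turn about the world's z in units of 180 degrees (1.0 is 180 degrees). A call has 1 to 5 rows; each row is the pose to reach, as a shift and turn from the pose commanded when the call began, turning the shorter way round; what a row does not reach only later rows make up. A row lasts 1/10 s, in which the tool goes at most 50 mm and 8.59 degrees, less where a joint would pass 70% of its speed; a pose out of reach is approached as far as the arm can. A call with a number of a shift or a turn outside -1 to 1 is refused whole. A call with a gripper value outside its range is refused whole. The fingers move at their own pace and stop on an object; FORCE is the grip in N (left out, the last holds). Time passes only in rows, so rows that repeat a pose let the fingers close. It gives the time, the measured TCP pose, the force, the opening and the grip force at its end, in the units of the state.
- get_state(): the state, without advancing time (a new reading comes with each control period).
- imaging.get_image(name): name is "side" or "top" or "wrist"; returns the picture (400x640x3 uint8, red, green, blue); there is no depth.
- imaging.camera_params(name): a dict with "camera_matrix" (3x3 intrinsics, pixels), "cam_to_world" (4x4, takes a point from camera to world coordinates); the wrist camera has in their place "T_tool_cam" (4x4, takes a point from camera to tool coordinates, whose origin is the TCP and whose axes are the flange's). Camera axes: x right, y down, z forward; pixel columns grow to the right and rows downward; lengths in m; the calibration is good to about 2 mm. A picture is of the moment at which its call begins: read the wrist's pose just before it. camera_params takes no time and is no camera call.
- ticket.sign_off(): hands the job in; it is judged then, once.
The state is a dict: "clock": time; "qpos": joint angles; "qd": joint speeds; "effort": joint torques, N m; "position": TCP position; "ee_rot": TCP orientation; "contact_force": force on the tool from outside, world axes, zero at the start; "moment": the same for the moment, N m; "width": finger opening in m; "gripper_force": force on a finger pad.
Only numpy, scipy, OpenCV 4.12 (cv2) and the standard library are available. Lean on these libraries where they do the work, as an engineer would, in place of code of your own. Each camera call takes 0.05 s, during which the arm holds its last target. There are 200 camera calls.

## Working session

There is one attempt and no reset: what is moved stays moved. The work goes in short steps, Python scripts to look and compute and a shell command to move; the robot and the scene stay as the last step left them, time stands still between calls to the robot, and variables do not carry over. Pictures are saved under pics/ and viewed, at most 10 in all, crops included, and the job is handed in when it is done.

```bash
mkdir -p pics; python3 - <<'E'
from rig import get_state, imaging
import cv2,numpy as np
np.set_printoptions(precision=4,suppress=True)
s=get_state();print(s)
for n in("top","side"):
    im=imaging.get_image(n);cv2.imwrite(f"pics/{n}0.png",im[:,:,::-1])
    p=imaging.camera_params(n);print(n,p)
print(imaging.camera_params("wrist"))
E
```

```text
{'clock': 0.0, 'qpos': array([ 1.08  ,  0.2766,  1.5062,  0.    ,  1.3607, -0.121 ]), 'qd': array([-0.0026, -0.0019,  0.001 , -0.0006,  0.0002, -0.0012]), 'effort': array([  0.0033, -41.6769, -24.5804,   0.0003,   0.0111,   0.    ]), 'position': array([0.2076, 0.5357, 0.2494]), 'ee_rot': array([-0.0003,  0.1839,  0.983 , -0.0009]), 'contact_force': array([-0.1212, -0.318 , -0.0785]), 'moment': array([-0.003 ,  0.0153, -0.0256]), 'gripper_force': 0.0, 'width': 0.08535316211520093}
top {'camera_matrix': array([[403.4674,   0.    , 320.7266],
       [  0.    , 403.4674, 192.5943],
       [  0.    ,   0.    ,   1.    ]]), 'cam_to_world': array([[-0.0276, -0.9868,  0.1599,  0.4187],
       [-0.9988,  0.0337,  0.0357,  0.1977],
       [-0.0406, -0.1587, -0.9865,  0.9175],
       [ 0.    ,  0.    ,  0.    ,  1.    ]])}
side {'camera_matrix': array([[446.9345,   0.    , 322.8325],
       [  0.    , 446.9345, 206.2701],
       [  0.    ,   0.    ,   1.    ]]), 'cam_to_world': array([[ 0.9984, -0.0371,  0.0428,  0.5108],
       [-0.0564, -0.5897,  0.8056, -0.4791],
       [-0.0046, -0.8068, -0.5909,  0.5912],
       [ 0.    ,  0.    ,  0.    ,  1.    ]])}
{'camera_matrix': array([[277.9382,   0.    , 321.1476],
       [  0.    , 277.9382, 200.8524],
       [  0.    ,   0.    ,   1.    ]]), 'T_tool_cam': array([[-0.0011, -0.9635, -0.2675,  0.0681],
       [ 1.    , -0.001 , -0.0006, -0.0002],
       [ 0.0003, -0.2675,  0.9635, -0.1251],
       [ 0.    ,  0.    ,  0.    ,  1.    ]])}
```

View pics/top0.png

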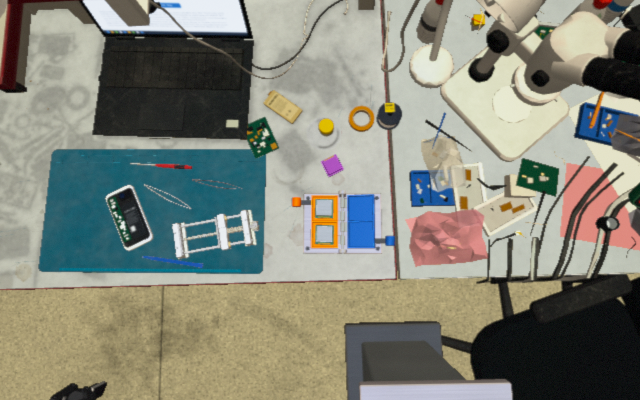

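View pics/side0.png

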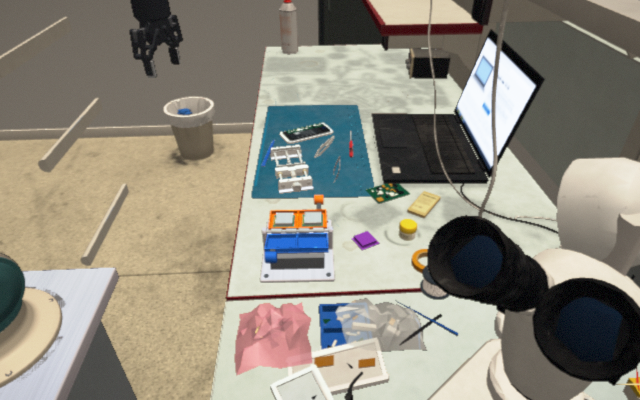

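The top picture shows the tray turner at about (342,222): orange tray on the left with its handle at (296,202), blue on the right with its handle at (390,240). Look-alikes for the modules are the purple piece at (332,165) and the green boards at (260,138) and (537,177). The two modules meant are the can-up ones in the orange pockets, (325,208) and (325,235). I'll confirm that in an enlarged crop.

```bash
python3 - <<'E'
import cv2,numpy as np
a=cv2.imread("pics/top0.png")[180:265,280:400];b=cv2.imread("pics/side0.png")[185:290,240:350]
a=cv2.resize(a,None,fx=5,fy=5,interpolation=2)[:, :];cv2.imwrite("pics/c1.png",a)
b=cv2.resize(b,None,fx=5,fy=5,interpolation=2);cv2.imwrite("pics/c2.png",b)
E
```

```text
(no output)
```

View pics/c1.png

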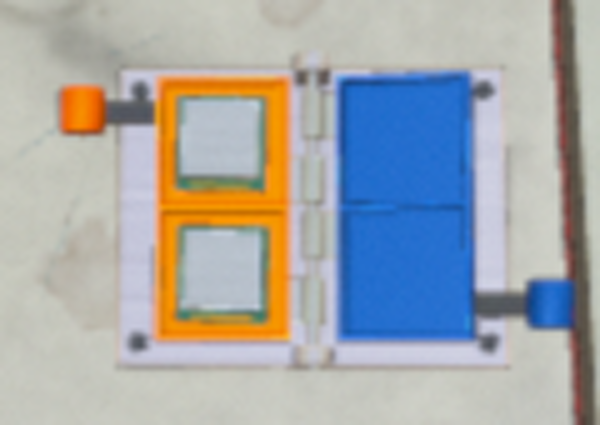

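View pics/c2.png

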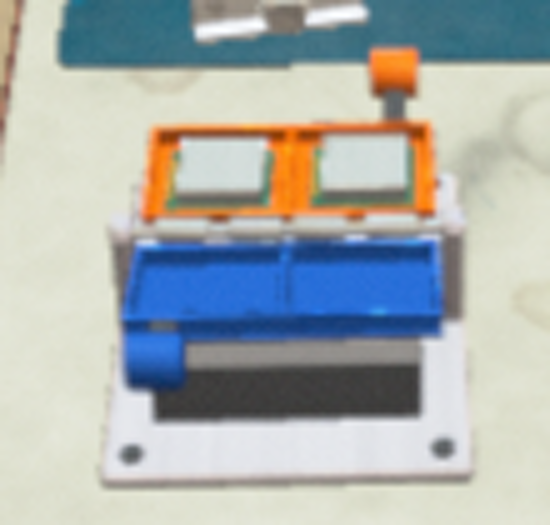

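The crops confirm it: two grey can-up modules sit in the orange pockets, and the blue tray is slightly raised. Orange handle: top (296.4,201.8), side (318.8,199.4). Blue handle: top (390.2,240.8), side (270.8,257).

```bash
cat >h.py <<'E'
import numpy as np
from rig import get_state, imaging
np.set_printoptions(precision=4,suppress=True)
def ray(n,uv):
    p=imaging.camera_params(n);T=p["cam_to_world"];d=T[:3,:3]@np.linalg.solve(p["camera_matrix"],[*uv,1]);return T[:3,3],d/np.linalg.norm(d)
def onz(n,uv,z):
    o,d=ray(n,uv);return o+d*(z-o[2])/d[2]
def tri(a,b):
    A=np.zeros((3,3));r=np.zeros(3)
    for o,d in(ray("top",a),ray("side",b)):
        P=np.eye(3)-np.outer(d,d);A+=P;r+=P@o
    return np.linalg.solve(A,r)
E
python3 - <<'E'
from h import *
print("amber",tri((296.4,201.8),(318.8,199.4)),onz("top",(296.4,201.8),.05),onz("side",(318.8,199.4),.05))
print("blue",tri((390.2,240.8),(270.8,257)))
for c in((313,75),(313,355)):print("hinge",onz("top",(c[0]/5+280,c[1]/5+180),.052))
E
```

```text
amber [0.5419 0.2827 0.0505] [0.5408 0.2827 0.05  ] [0.543  0.2836 0.05  ]
blue [0.4508 0.0875 0.0727]
hinge [0.5521 0.1818 0.052 ]
hinge [0.432  0.1861 0.052 ]
```

```bash

r='x'; python3 -m inch '[{"claw":1,"travel":[0.6,-1,0],"turn":-0.22},{"claw":1,"travel":[0.6,-1,0],"turn":-0.22},{"claw":1,"travel":[0.6,-1,0],"turn":-0.22},{"claw":1,"travel":[0.6,-1,0],"turn":-0.22},{"claw":1,"travel":[0.6,-1,0],"turn":-0.22}]' 40
python3 -m inch '[{"claw":1,"travel":[0.55,-1,-0.1],"turn":-0.17},{"claw":1,"travel":[0.55,-1,-0.1],"turn":-0.17},{"claw":1,"travel":[0.55,-1,-0.1],"turn":-0.17},{"claw":1,"travel":[0.55,-1,-0.1],"turn":-0.17},{"claw":1,"travel":[0.55,-1,-0.1],"turn":-0.17}]'
python3 -c "
from h import *
from scipy.spatial.transform import Rotation as R
s=get_state();w,x,y,z=s['ee_rot'];m=R.from_quat([x,y,z,w]).as_matrix();print(s['position'],np.degrees(np.arctan2(m[1,1],m[0,1])),(np.array([.4508,.0875,.0727])-s['position'])/.2)"
```

```text
clock: 0.6
position: [0.3285, 0.3334, 0.25]
ee_rot: [0.0, 0.508, 0.861, -0.001]
contact_force: [-0.5, -0.4, 1.1]
width: 0.0852
gripper_force: 0.0
clock: 1.1
position: [0.4388, 0.1331, 0.2298]
ee_rot: [0.0, 0.717, 0.697, -0.0]
contact_force: [0.7, 0.2, 0.6]
width: 0.0856
gripper_force: 0.0
[0.4388 0.1331 0.2298] -1.6089531974068016 [ 0.0598 -0.2279 -0.7855]
```

```bash

python3 -m inch '[{"claw":1,"travel":[0.06,-0.23,-0.25],"turn":0},{"claw":1,"travel":[0.06,-0.23,-0.25],"turn":0},{"claw":1,"travel":[0.06,-0.23,-0.25],"turn":0}]' 40
cat >>h.py <<'E'
from scipy.spatial.transform import Rotation as R
def pose():
    s=get_state();w,x,y,z=s['ee_rot'];T=np.eye(4);T[:3,:3]=R.from_quat([x,y,z,w]).as_matrix();T[:3,3]=s['position'];return T
def wz(T,uv,z):
    p=imaging.camera_params("wrist");C=T@p["T_tool_cam"];d=C[:3,:3]@np.linalg.solve(p["camera_matrix"],[*uv,1]);o=C[:3,3];return o+d*(z-o[2])/d[2]
E
python3 - <<'E'
from h import *
import cv2
T=pose();np.save("T1.npy",T);print(T)
cv2.imwrite("pics/w1.png",imaging.get_image("wrist")[:,:,::-1])
E
```

```text
clock: 1.4
position: [0.4484, 0.0884, 0.178]
ee_rot: [-0.002, 0.717, 0.697, -0.002]
contact_force: [0.2, -0.2, -0.1]
width: 0.0855
gripper_force: 0.0
[[ 0.0275  0.9996 -0.0056  0.4484]
 [ 0.9996 -0.0275 -0.0006  0.0884]
 [-0.0008 -0.0056 -1.      0.178 ]
 [ 0.      0.      0.      1.    ]]
```

View pics/w1.png

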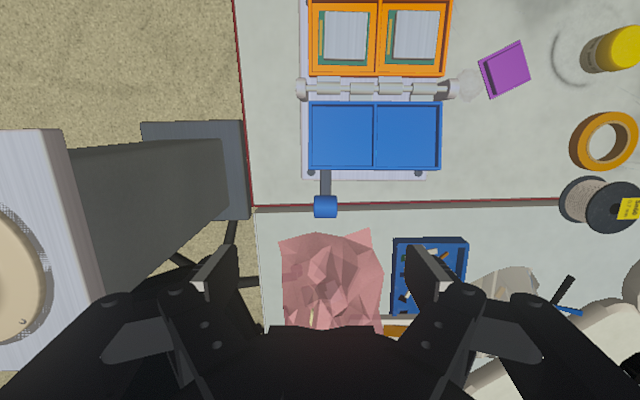

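The wrist view shows the blue handle centred at about (325.5,206), with the hinge middle at about (379,88).

```bash
python3 -c "
from h import *
T=np.load('T1.npy')
for z in(.06,.0727,.08):print(z,wz(T,(325.5,206),z))
print(wz(T,(301,89),.052),wz(T,(458,87),.052))"
```

```text
0.06 [0.451  0.0834 0.06  ]
0.0727 [0.451  0.0872 0.0727]
0.08 [0.451  0.0894 0.08  ]
[0.4329 0.1846 0.052 ] [0.5647 0.1823 0.052 ]
```

```bash

python3 -m inch '[{"claw":1,"travel":[0.013,-0.006,-0.2],"turn":0},{"claw":1,"travel":[0.013,-0.006,-0.4],"turn":0},{"claw":1,"travel":[0.013,-0.006,-0.515],"turn":0},{"claw":0,"travel":[0.013,-0.006,-0.515],"turn":0},{"claw":-1,"travel":[0.013,-0.006,-0.515],"turn":0}]' 35
python3 -m inch '[{"claw":-1,"travel":[0,0,0],"turn":0},{"claw":-1,"travel":[0,0,0],"turn":0},{"claw":-1,"travel":[0,0,0],"turn":0},{"claw":-1,"travel":[0,0,0],"turn":0},{"claw":-1,"travel":[0,0,0],"turn":0}]'
```

```text
clock: 1.95
position: [0.4533, 0.0899, 0.0784]
ee_rot: [0.0, 0.715, 0.699, 0.001]
contact_force: [0.0, 0.0, -0.3]
width: 0.0589
gripper_force: 0.0
clock: 2.45
position: [0.4512, 0.0889, 0.0776]
ee_rot: [-0.001, 0.716, 0.698, -0.001]
contact_force: [-4.1, -0.6, 4.5]
width: 0.0192
gripper_force: 39.6
```

```bash

python3 -m inch '[{"claw":-1,"travel":[0.001,0.03,0.082],"turn":0},{"claw":-1,"travel":[0.002,0.074,0.158],"turn":0},{"claw":-1,"travel":[0.004,0.13,0.224],"turn":0},{"claw":-1,"travel":[0.006,0.196,0.28],"turn":0},{"claw":-1,"travel":[0.008,0.272,0.324],"turn":0}]'
```

```text
clock: 2.95
position: [0.4528, 0.142, 0.1419]
ee_rot: [0.0, 0.715, 0.699, -0.002]
contact_force: [-2.9, -2.6, -4.3]
width: 0.0189
gripper_force: 34.7
```

```bash

python3 -m inch '[{"claw":-1,"travel":[0.002,0.082,0.03],"turn":0},{"claw":-1,"travel":[0.005,0.168,0.045],"turn":0},{"claw":-1,"travel":[0.008,0.255,0.045],"turn":0},{"claw":-1,"travel":[0.01,0.341,0.03],"turn":0},{"claw":-1,"travel":[0.013,0.423,0],"turn":0}]'
```

```text
clock: 3.45
position: [0.4557, 0.2283, 0.143]
ee_rot: [-0.0, 0.716, 0.699, -0.001]
contact_force: [-5.5, -1.8, 4.7]
width: 0.019
gripper_force: 34.0
```

```bash

python3 -m inch '[{"claw":-1,"travel":[0.002,0.076,-0.044],"turn":0},{"claw":-1,"travel":[0.004,0.142,-0.1],"turn":0},{"claw":-1,"travel":[0.006,0.198,-0.166],"turn":0},{"claw":-1,"travel":[0.007,0.242,-0.242],"turn":0},{"claw":-1,"travel":[0.008,0.272,-0.324],"turn":0}]'
python3 -m inch '[{"claw":-1,"travel":[0,0.01,-0.042],"turn":0},{"claw":-1,"travel":[0,0.015,-0.086],"turn":0},{"claw":-1,"travel":[0,0.017,-0.13],"turn":0},{"claw":-1,"travel":[0,0.017,-0.14],"turn":0},{"claw":-1,"travel":[0,0.017,-0.14],"turn":0}]'
```

```text
clock: 3.95
position: [0.4576, 0.2851, 0.078]
ee_rot: [-0.002, 0.716, 0.698, 0.001]
contact_force: [-6.1, 4.4, 6.1]
width: 0.0191
gripper_force: 51.6
clock: 4.45
position: [0.4576, 0.288, 0.0494]
ee_rot: [-0.002, 0.716, 0.698, 0.001]
contact_force: [-5.7, 7.7, 2.7]
width: 0.0189
gripper_force: 59.0
```

```bash

python3 -m inch '[{"claw":0.2,"travel":[0,0,0],"turn":0},{"claw":0.2,"travel":[0,0,0],"turn":0},{"claw":0.2,"travel":[0,0,0],"turn":0},{"claw":0.2,"travel":[0,0,0.2],"turn":0},{"claw":0.2,"travel":[0,0,0.4],"turn":0}]'
python3 -m inch '[{"claw":1,"travel":[0.2,0.02,0.25],"turn":0},{"claw":1,"travel":[0.4,0.02,0.25],"turn":0},{"claw":1,"travel":[0.4,0.02,0.25],"turn":0}]'
python3 - <<'E'
from h import *
import cv2
T=pose();np.save("T2.npy",T);print(T)
w=imaging.get_image("wrist")[:,:,::-1];s=imaging.get_image("side")[:,:,::-1][150:300,230:380]
cv2.imwrite("pics/w2.png",np.hstack([w[:,150:550],cv2.resize(s,(400,400),interpolation=2)]))
E
```

```text
clock: 4.95
position: [0.4579, 0.2852, 0.1292]
ee_rot: [-0.0, 0.716, 0.698, -0.001]
contact_force: [0.9, 0.9, 0.6]
width: 0.051
gripper_force: 0.0
clock: 5.25
position: [0.5465, 0.2904, 0.1826]
ee_rot: [0.003, 0.716, 0.698, 0.006]
contact_force: [-1.6, -0.9, -0.5]
width: 0.0857
gripper_force: 0.0
[[ 0.0262  0.9996  0.0134  0.5465]
 [ 0.9996 -0.0262  0.0034  0.2904]
 [ 0.0038  0.0133 -0.9999  0.1826]
 [ 0.      0.      0.      1.    ]]
```

View pics/w2.png

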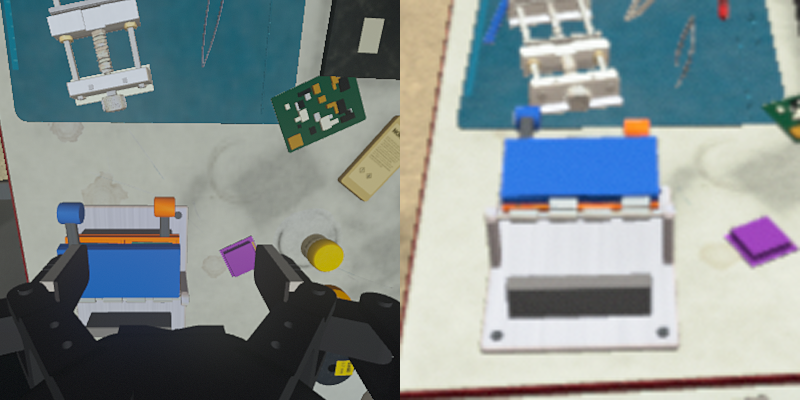

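The wrist view shows the blue handle at (220,213) and the orange handle at (315,207). In the side view they are at (277.6,195.7) and (318.9,198). I'll check how high the blue handle sits.

```bash
python3 - <<'E'
from h import *
T=np.load('T2.npy')
for n,w,s in(("blue",(220.5,213),(277.6,195.7)),("amber",(315,207),(318.9,198))):
    for z in(.045,.05,.055,.06,.065,.07):print(n,z,wz(T,w,z)[:2],onz("side",s,z)[:2])
E
```

```text
blue 0.045 [0.4479 0.2761] [0.456  0.3099]
blue 0.05 [0.4498 0.2777] [0.4565 0.3027]
blue 0.055 [0.4517 0.2792] [0.457  0.2955]
blue 0.06 [0.4535 0.2808] [0.4575 0.2882]
blue 0.065 [0.4554 0.2823] [0.458 0.281]
blue 0.07 [0.4573 0.2839] [0.4585 0.2738]
amber 0.045 [0.5414 0.2794] [0.5437 0.2958]
amber 0.05 [0.5415 0.2809] [0.5434 0.2887]
amber 0.055 [0.5416 0.2824] [0.5431 0.2816]
amber 0.06 [0.5417 0.2839] [0.5428 0.2745]
amber 0.065 [0.5418 0.2854] [0.5425 0.2674]
amber 0.07 [0.5419 0.2868] [0.5422 0.2603]
```

```bash

python3 -m inch '[{"claw":-1,"travel":[-0.2,-0.03,-0.05],"turn":0},{"claw":-1,"travel":[-0.41,-0.03,-0.2],"turn":0},{"claw":-1,"travel":[-0.41,-0.03,-0.35],"turn":0},{"claw":-1,"travel":[-0.41,-0.03,-0.4],"turn":0},{"claw":-1,"travel":[-0.41,-0.03,-0.4],"turn":0}]'
python3 -m inch '[{"claw":-1,"travel":[0,0,0],"turn":0},{"claw":-1,"travel":[0,0,0],"turn":0}]'
```

```text
clock: 5.85
position: [0.455, 0.2833, 0.0979]
ee_rot: [-0.001, 0.716, 0.699, -0.002]
contact_force: [0.8, -0.3, 0.0]
width: 0.0123
gripper_force: 0.0
clock: 6.05
position: [0.458, 0.2843, 0.1006]
ee_rot: [0.001, 0.716, 0.698, 0.001]
contact_force: [-0.3, 0.5, 0.9]
width: 0.0003
gripper_force: 0.0
```

```bash

python3 -m inch '[{"claw":-1,"travel":[0,0,-0.04],"turn":0},{"claw":-1,"travel":[0,0,-0.07],"turn":0},{"claw":-1,"travel":[0,0,-0.09],"turn":0},{"claw":-1,"travel":[0,0,-0.1],"turn":0},{"claw":-1,"travel":[0,0,-0.1],"turn":0}]'
```

```text
clock: 6.55
position: [0.4561, 0.2837, 0.0791]
ee_rot: [-0.0, 0.716, 0.698, -0.0]
contact_force: [-0.8, -0.2, -0.2]
width: -0.0002
gripper_force: 0.0
```

```bash

python3 -m inch '[{"claw":-1,"travel":[0,0,-0.01],"turn":0},{"claw":-1,"travel":[0,0,-0.02],"turn":0},{"claw":-1,"travel":[0,0,-0.02],"turn":0}]'
python3 -m inch '[{"claw":-1,"travel":[0,0,-0.01],"turn":0},{"claw":-1,"travel":[0,0,-0.02],"turn":0},{"claw":-1,"travel":[0,0,-0.02],"turn":0}]'
```

```text
clock: 6.85
position: [0.4563, 0.2838, 0.0781]
ee_rot: [0.0, 0.716, 0.699, 0.001]
contact_force: [-5.2, -2.2, 19.0]
width: 0.0001
gripper_force: 9.6
clock: 7.15
position: [0.4565, 0.2839, 0.0773]
ee_rot: [0.001, 0.715, 0.699, 0.001]
contact_force: [-10.4, -5.3, 41.2]
width: -0.0001
gripper_force: 20.4
```

```bash

python3 -m inch '[{"claw":-1,"travel":[0,0,0.2],"turn":0},{"claw":0.5,"travel":[0,0,0.4],"turn":0},{"claw":0.5,"travel":[0.22,-0.005,0.4],"turn":0},{"claw":0.5,"travel":[0.43,-0.005,0.4],"turn":0},{"claw":0.5,"travel":[0.43,-0.005,0.4],"turn":0}]' 40
python3 -m inch '[{"claw":0.5,"travel":[0,0,0],"turn":0},{"claw":0.5,"travel":[0,0,0],"turn":0}]'
python3 -c "
from h import *
print((np.array([.5419,.282,.053])-get_state()['position'])/.2)"
```

```text
clock: 7.65
position: [0.5479, 0.2827, 0.1517]
ee_rot: [0.002, 0.716, 0.698, 0.003]
contact_force: [-0.3, 0.0, 0.0]
width: 0.0578
gripper_force: 0.0
clock: 7.85
position: [0.5408, 0.2824, 0.1506]
ee_rot: [-0.001, 0.716, 0.698, -0.001]
contact_force: [0.6, 0.5, 0.8]
width: 0.064
gripper_force: 0.0
[ 0.0057 -0.0021 -0.4879]
```

```bash

python3 -m inch '[{"claw":0.5,"travel":[0,0,-0.2],"turn":0},{"claw":0.5,"travel":[0,0,-0.4],"turn":0},{"claw":0.5,"travel":[0.005,-0.002,-0.485],"turn":0},{"claw":0.5,"travel":[0.005,-0.002,-0.485],"turn":0},{"claw":-1,"travel":[0.005,-0.002,-0.485],"turn":0}]' 60
python3 -m inch '[{"claw":-1,"travel":[0,0,0],"turn":0},{"claw":-1,"travel":[0,0,0],"turn":0},{"claw":-1,"travel":[0,0,0],"turn":0},{"claw":-1,"travel":[0,0,0],"turn":0},{"claw":-1,"travel":[0,0,0],"turn":0}]' 60
```

```text
clock: 8.35
position: [0.5426, 0.2826, 0.0547]
ee_rot: [-0.0, 0.715, 0.699, -0.0]
contact_force: [0.7, -0.4, 0.3]
width: 0.0508
gripper_force: 0.0
clock: 8.85
position: [0.5415, 0.2828, 0.0562]
ee_rot: [-0.001, 0.716, 0.698, -0.0]
contact_force: [-5.2, 1.8, 6.4]
width: 0.019
gripper_force: 58.4
```

```bash

python3 -m inch '[{"claw":-1,"travel":[0,-0.008,0.087],"turn":0},{"claw":-1,"travel":[-0.001,-0.03,0.171],"turn":0},{"claw":-1,"travel":[-0.002,-0.067,0.25],"turn":0},{"claw":-1,"travel":[-0.004,-0.117,0.322],"turn":0},{"claw":-1,"travel":[-0.005,-0.178,0.383],"turn":0}]'
```

```text
clock: 9.35
position: [0.5403, 0.2463, 0.1306]
ee_rot: [-0.001, 0.716, 0.699, -0.001]
contact_force: [-1.6, -0.2, -12.6]
width: 0.0183
gripper_force: 58.9
```

```bash

python3 -m inch '[{"claw":-1,"travel":[-0.002,-0.072,0.05],"turn":0},{"claw":-1,"travel":[-0.005,-0.15,0.087],"turn":0},{"claw":-1,"travel":[-0.007,-0.234,0.11],"turn":0},{"claw":-1,"travel":[-0.01,-0.322,0.117],"turn":0},{"claw":-1,"travel":[-0.012,-0.408,0.11],"turn":0}]'
```

```text
clock: 9.85
position: [0.538, 0.1657, 0.1548]
ee_rot: [-0.002, 0.716, 0.698, 0.001]
contact_force: [-7.7, 7.1, -1.6]
width: 0.0172
gripper_force: 58.5
```

```bash

python3 -m inch '[{"claw":-1,"travel":[-0.002,-0.084,-0.022],"turn":0},{"claw":-1,"travel":[-0.004,-0.163,-0.06],"turn":0},{"claw":-1,"travel":[-0.007,-0.234,-0.11],"turn":0},{"claw":-1,"travel":[-0.009,-0.296,-0.171],"turn":0},{"claw":-1,"travel":[-0.01,-0.346,-0.242],"turn":0}]'
python3 -m inch '[{"claw":-1,"travel":[-0.001,-0.037,-0.079],"turn":0},{"claw":-1,"travel":[-0.002,-0.06,-0.163],"turn":0},{"claw":-1,"travel":[-0.002,-0.067,-0.25],"turn":0},{"claw":-1,"travel":[-0.002,-0.067,-0.265],"turn":0},{"claw":-1,"travel":[-0.002,-0.067,-0.265],"turn":0}]'
```

```text
clock: 10.35
position: [0.5404, 0.0925, 0.1086]
ee_rot: [0.004, 0.715, 0.699, 0.002]
contact_force: [1.1, 0.4, -0.1]
width: 0.002
gripper_force: 0.0
clock: 10.85
position: [0.5389, 0.0816, 0.0528]
ee_rot: [0.001, 0.716, 0.698, 0.001]
contact_force: [0.1, -0.3, -0.0]
width: 0.0
gripper_force: 0.0
```

The handle slipped out of the grip partway over, so I'll look.

```bash
python3 - <<'E'
from h import *
import cv2
T=pose();np.save("T3.npy",T)
t=imaging.get_image("top")[:,:,::-1][160:280,280:400];s=imaging.get_image("side")[:,:,::-1][150:300,230:380]
cv2.imwrite("pics/w3.png",np.hstack([cv2.resize(t,(400,400),interpolation=2),cv2.resize(s,(400,400),interpolation=2)]))
E
```

```text
(no output)
```

View pics/w3.png

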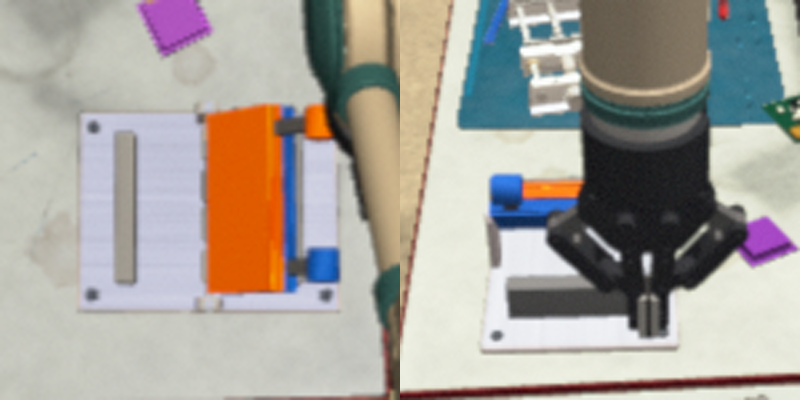

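The pair is still shut, past vertical and leaning toward the blue side. Blue handle: top (376.3,239.5), side (270.1,221.3). Amber handle: top (375.4,196). I'll back off, go up and around, and press down on the handle from above with shut fingers.

```bash
python3 -c "
from h import *
b=tri((376.3,239.5),(270.1,221.3));print(b,np.degrees(np.arctan2(b[2]-.05,.1853-b[1])),np.hypot(b[2]-.05,.1853-b[1]));print(onz('top',(375.4,196),b[2]))"
python3 -m inch '[{"claw":-1,"travel":[0,-0.2,0],"turn":0},{"claw":-1,"travel":[0,-0.35,0.05],"turn":0},{"claw":-1,"travel":[0,-0.35,0.3],"turn":0},{"claw":-1,"travel":[0,-0.35,0.55],"turn":0},{"claw":-1,"travel":[0,-0.35,0.8],"turn":0}]'

```

```text
[0.4521 0.1209 0.1236] 48.808678533399714 0.09780779095604795
[0.5368 0.1183 0.1236]
clock: 11.45
position: [0.5377, 0.0121, 0.2147]
ee_rot: [0.001, 0.716, 0.698, 0.001]
contact_force: [1.5, 0.3, 0.6]
width: 0.0
gripper_force: 0.0
```

```bash

python3 -m inch '[{"claw":-1,"travel":[0,0.25,0],"turn":0},{"claw":-1,"travel":[0,0.5,0],"turn":0},{"claw":-1,"travel":[0,0.525,-0.17],"turn":0},{"claw":-1,"travel":[0,0.525,-0.17],"turn":0},{"claw":-1,"travel":[0,0.525,-0.17],"turn":0}]'
python3 -c "
from h import *
print((np.array([.538,.117,.158])-get_state()['position'])/.2)"
```

```text
clock: 11.95
position: [0.5373, 0.1173, 0.1782]
ee_rot: [0.0, 0.715, 0.699, -0.0]
contact_force: [0.2, -0.6, -0.0]
width: -0.0001
gripper_force: 0.0
[ 0.0035 -0.0014 -0.1009]
```

```bash

python3 -m inch '[{"claw":-1,"travel":[0,0,-0.1],"turn":0},{"claw":-1,"travel":[0,-0.015,-0.13],"turn":0},{"claw":-1,"travel":[0,-0.035,-0.152],"turn":0},{"claw":-1,"travel":[0,-0.056,-0.174],"turn":0},{"claw":-1,"travel":[0,-0.075,-0.198],"turn":0}]'

```

```text
clock: 12.45
position: [0.5379, 0.1, 0.1399]
ee_rot: [0.001, 0.716, 0.698, -0.001]
contact_force: [-1.8, -4.0, 6.8]
width: 0.0002
gripper_force: 2.9
```

```bash

python3 -m inch '[{"claw":-1,"travel":[0,-0.03,-0.048],"turn":0},{"claw":-1,"travel":[0,-0.06,-0.11],"turn":0},{"claw":-1,"travel":[0,-0.082,-0.177],"turn":0},{"claw":-1,"travel":[0,-0.094,-0.237],"turn":0},{"claw":-1,"travel":[0,-0.096,-0.285],"turn":0}]'
python3 -m inch '[{"claw":-1,"travel":[0,0,-0.02],"turn":0},{"claw":-1,"travel":[0,0,-0.03],"turn":0},{"claw":-1,"travel":[0,0,-0.03],"turn":0}]'
```

```text
clock: 12.95
position: [0.5381, 0.0824, 0.0807]
ee_rot: [0.0, 0.716, 0.698, 0.0]
contact_force: [0.0, -1.2, 1.8]
width: 0.0003
gripper_force: 1.0
clock: 13.25
position: [0.5381, 0.0826, 0.078]
ee_rot: [0.001, 0.715, 0.699, 0.0]
contact_force: [-4.3, -3.9, 22.1]
width: 0.0005
gripper_force: 10.8
```

```bash

python3 -m inch '[{"claw":-1,"travel":[0,0,0.2],"turn":0},{"claw":-1,"travel":[0,0,0.45],"turn":0},{"claw":-1,"travel":[0,0,0.7],"turn":0},{"claw":-1,"travel":[0.2,-0.2,0.7],"turn":0},{"claw":-1,"travel":[0.3,-0.4,0.7],"turn":0}]'
python3 - <<'E'
from h import *
import cv2
t=imaging.get_image("top")[:,:,::-1][160:280,280:400];s=imaging.get_image("side")[:,:,::-1][150:300,230:380]
cv2.imwrite("pics/w4.png",np.hstack([cv2.resize(t,(400,400),interpolation=2),cv2.resize(s,(400,400),interpolation=2)]))
E
```

```text
clock: 13.75
position: [0.5994, 0.0055, 0.2176]
ee_rot: [0.002, 0.714, 0.7, 0.003]
contact_force: [0.0, 0.3, 0.2]
width: -0.0001
gripper_force: 0.0
```

View pics/w4.png

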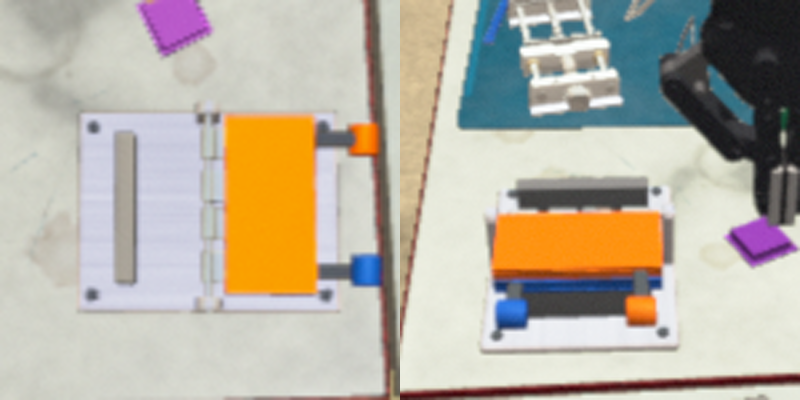

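The orange tray lies flat and shut on the blue one. In the side half of the picture the handles are level at (511,313) and (640,310), no module has come loose, and the arm is clear.

```bash
python3 -m inch '[{"claw":-1,"travel":[0,0,0],"turn":0},{"claw":-1,"travel":[0,0,0],"turn":0}]'; python3 -c "
from rig import ticket
print(ticket.sign_off())"
```

```text
clock: 14.05
position: [0.596, 0.0052, 0.2142]
ee_rot: [-0.001, 0.716, 0.699, -0.0]
contact_force: [-0.4, 0.1, 0.6]
width: 0.0001
gripper_force: 0.0
the job is handed in; nothing more can be done
None
```

The job is handed in at about 14 s with the pair shut and flat on the blue side and the arm clear; the orange handle slipped from the grip past vertical, so I pressed it down the rest of the way with shut fingers, and the modules are hidden inside, so I take them to be can-down in the blue tray because none fell out.

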